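# Roll a sample jar up the reader's gutter and start the reading

### The arm

A 6-joint arm with a two-finger parallel gripper is mounted at the origin on the work surface. World frame = base frame: x ahead of the robot, y to its left, z up, the work surface at z = 0. Lengths are in m, angles in rad, forces in N, time in s.
With the tool pointing down it reaches from about 0.325 to 0.9 m from the base axis. Payload 6.1 kg.
Tool frame: the origin (TCP) lies at the very end of the fingers, on their centre line; the grasp point (between the pads) lies 19 mm behind it; z points along the fingers, y is the direction in which the jaws open and shut (so a half turn about z gives the same grasp; the last joint's range is limited). The gripper opens to 85 mm and grips with 20 to 120 N. Pads are 22 mm wide; open, the fingers measure 114 mm over their backs; the gripper's body (76 mm by 85 mm) begins 54 mm behind the grasp point. The pads swing forward as they close: fully open they stand 13 mm farther back than shut.
Start: joints at [-1.334, 0.22, 1.526, -0, 1.395, -0.126], TCP at [0.222, -0.584, 0.231] pointing down, gripper open.
Joint ranges: [-2.98, 2.98], [-0.91, 2.08], [0.09, 2.57], [-1.24, 4.39], [0.2, 2.65], [-2.68, 2.68]. Speed limits (rad/s): [2.57, 2.57, 3.01, 3.14, 3.14, 3.14].

### API

Orientations are given as [roll, pitch, yaw] about the fixed x, y, z axes, in that order (R = Rz(yaw) Ry(pitch) Rx(roll)).
In Python, from plant import robot gives the robot as it stands.
- The arm moves only by the tool arm_command, never from a script. Its argument "deltas" is a list of rows, each an object of numbers: "fingers": the opening, from -1 (shut) to 1 (fully open); "x", "y", "z": the shift along the tool's x, y, z in mm; "spin": the turn about the tool's z in degrees. In form: [{"fingers": .., "x": .., "y": .., "z": .., "spin": ..}, ...]. A call has 1 to 12 rows; each row shifts and turns the commanded pose from where the row before left it, along the tool's axes as they then stand; what a row does not reach is not made up. A row lasts 1/10 s, in which the tool goes at most 50 mm and 8.59 degrees, less where a joint would pass 70% of its speed; a pose out of reach is approached as far as the arm can. A call is refused whole if a number of a shift passes 50 or a number of a turn 8.59, either way. A call with a gripper value outside its range is refused whole. The fingers move at their own pace and stop on an object; "grip_force" is the grip in N (left out, the last holds). Time passes only in rows, so rows that do not move let the fingers close. It gives the time, the measured TCP pose, the force and the opening at its end, in the units of the state.
- robot.observe(): the state, without advancing time (a new reading comes with each control period).
- robot.camera(name): name is "scene" or "top" or "wrist"; returns a dict with "frame" (480x640x3 uint8, blue, green, red), "fovy" (degrees; the focal length in pixels is half the picture's height over the tangent of half this angle, whatever the lens; pixels are square), "cx", "cy" (the principal point, pixels), "dist_coeffs" ([k1, k2, p1, p2, k3] as OpenCV has them; the pictures are not rectified), "rvec" (rotation vector, rad) and "tvec" (3), from world to camera coordinates, as OpenCV has them. Camera axes: x right, y down, z forward; pixel columns grow to the right and rows downward; lengths in m; the calibration is good to about 2 mm. A picture is of the moment at which its call begins. There is no depth.
- robot.finish_job(): hands the job in, once; it reports no verdict.
The state is a dict: "time": time; "q": joint angles; "qvel": joint speeds; "joint_torque": joint torques, N m; "tcp_pos": TCP position; "eef_rot": TCP orientation; "wrist_force": force on the tool from outside, world axes, zero at the start; "torque": the same for the moment, N m; "width": finger opening in m.
Only numpy, scipy, OpenCV 4.12 (cv2) and the standard library are available. Lean on these libraries where they do the work, as an engineer would, in place of code of your own. Each camera call takes 0.05 s, during which the arm holds its last target.

### The job

Without gripping or lifting it, push the yellow-capped jar up its sloped gutter with the outside of the fingers, over the crest, until it lies in the blue hollow against the reader and stays there on its own instead of rolling back. Then press the reader's green button fully down and let it come up again. Leave the red-capped jar and everything else where they are.

Things in the scene. Friction and masses are not known exactly. Their poses are not given: they have to be found in the camera images.
- rack: Fixed two-lane jar gutter with a grey reader at its uphill end. Origin on the table under its middle; x across the lanes, +y uphill (level, roughly to the robot's left), z up; only place and yaw vary. Lanes centred at x = -39 and +39 mm, 72 mm wide between 6 mm thick white walls that stand 14 mm above the lane floor. Sizes along the lanes: see the points.
- jar_yellow: Smooth slippery closed jar, white with yellow cap, a cylinder 44 mm across and 64 mm long, 65 to 130 g, lying across a lane so that it rolls along it. Origin mid-axis; x along the axis to the cap, y and z turn as it rolls. Starts at the low end of either lane against the blue lip (axis at rack y = -116, z = 58 mm); let go on the slope, it rolls back there.
- jar_red: The same jar with a red cap, at the low end of the other lane; to be left alone. Origin and axes as for the yellow one.
- seat_line (a point): Point at rack x = 0, y = 72.7, z = 74.0 mm: the axis of a jar lying in the hollow passes through it or in line with it along rack x. The jar then touches the stop: the reader's upright face at rack y = 94.7 mm (reader: box 190 in x, 110 in y, 110 mm high).
- crest (a point): Point on top of the crest of the lane floor, at rack x = 0, y = 48.7, z = 55.9 mm. From here the blue floor of the hollow dips at 10 degrees for 46 mm to the reader.
- low_end (a point): Point on the low end of the lane floor, at rack x = 0, y = -130, z = 34 mm, at the inner face of the blue lip (8 mm above the floor, 6 mm thick, nothing of the rack beyond it). From here the dark steel floor climbs at 7 degrees to the crest.
- start_top (a point): middle of the top of the green button (30 mm across, in a black housing on top of the reader); it is pressed straight down
- start (a joint): travel of the green button, 0 up to 0.006 m fully down; spring-loaded, about 5 N fully down, comes up when released
- beaker: bystander: open glass beaker, 70 mm across, 90 mm high; origin under its centre
- cup_a: bystander: amber sample cup with white cap, 52 mm across, 75 mm high; origin under its centre
- cup_b: bystander: green sample cup with white cap, 52 mm across, 75 mm high; origin under its centre
- wash_bottle: bystander: white bottle with red cap, 68 mm across, 170 mm high; origin under its centre
- reagent: bystander: amber bottle with white cap, 64 mm across, 150 mm high; origin under its centre
- pocket_meter: bystander: black hand-held meter lying flat, 80 by 170 by 30 mm; origin under its centre
- slope (a point): point at the same place as low_end, with its frame tilted by 7 degrees: y runs up along the lane floor, z square to the floor; a jar rolling on the slope has its axis at z = 22 mm here
Not all that is in view belongs to the job. Leave any purple or turquoise look-alike of the jar_yellow alone.

How it is judged:
By the outcome, as a careful person would: the job done as asked, in the order asked, and still so for the second after the job is handed in, with the robot touching nothing.
It also fails if it takes over 48 s, if anything falls off the work surface, if the arm or the gripper's body presses on something with over 40 N, if the wrist force passes 120 N, or if a joint passes its speed limit or range.

## Working session

There is one attempt and no reset: what is moved stays moved. The work goes in short steps, Python scripts to look and compute and a tool call to move; the robot and the scene stay as the last step left them, time stands still between calls to the robot, and variables do not carry over. Pictures are saved under pics/ and viewed, and the job is handed in when it is done.

Besides the shell and the picture viewer there is one more tool, called after "Call:" as name(argument=value, ...), one argument or row to a line, values as JSON. arm_command: Moves the arm, as the interface text tells. Its arguments: {"type":"object","properties":{"deltas":{"type":"array","items":{"type":"object","properties":{"fingers":{"type":"number"},"x":{"type":"number"},"y":{"type":"number"},"z":{"type":"number"},"spin":{"type":"number"}}}},"grip_force":{"type":"number"}},"required":["deltas"]}

```bash
ls; mkdir -p pics
python3 - <<'E'
from plant import robot
import cv2,json
o=robot.observe();print(o)
for n in ["scene","top","wrist"]:
    c=robot.camera(n);cv2.imwrite(f"pics/{n}0.png",c["frame"]);c.pop("frame");print(n,c)
E
```

```text
pics
{'time': 0.0, 'q': array([-1.33410771e+00,  2.21252884e-01,  1.52760396e+00, -3.29094945e-06,
        1.39468958e+00, -1.26061051e-01]), 'qvel': array([ 0.00153998,  0.00024135, -0.00034757, -0.00036387, -0.00030572,
       -0.00079877]), 'joint_torque': array([ 4.36835871e-04, -4.96906722e+01, -3.89392984e+01, -2.82762330e-04,
        1.11716651e-02, -2.45822213e-05]), 'tcp_pos': array([ 0.2216553 , -0.58373314,  0.23018644]), 'eef_rot': array([-3.13965397e+00, -2.42430103e-04,  3.62750016e-01]), 'wrist_force': array([0.26674938, 0.14546751, 0.08154021]), 'torque': array([-0.01648334,  0.02658424,  0.0022156 ]), 'width': 0.08554792122066116}
scene {'fovy': 55.724412408438354, 'cx': 314.305412594143, 'cy': 244.78515197692548, 'dist_coeffs': array([-0.03471829,  0.        ,  0.        ,  0.        ,  0.        ]), 'rvec': array([ 1.18026418,  2.26646734, -1.00336772]), 'tvec': array([ 0.33104916, -0.20153388,  1.40519784])}
top {'fovy': 55.66278949663615, 'cx': 316.0293331012988, 'cy': 237.2306217965569, 'dist_coeffs': array([0.03626871, 0.        , 0.        , 0.        , 0.        ]), 'rvec': array([ 2.16494599, -2.11822291,  0.21483025]), 'tvec': array([-0.04025828,  0.55543586,  1.02710027])}
wrist {'fovy': 62.0252179785783, 'cx': 318.4041070885467, 'cy': 241.93624340125476, 'dist_coeffs': array([0.02331486, 0.        , 0.        , 0.        , 0.        ]), 'rvec': array([-2.36624821,  1.63025047,  0.25923219]), 'tvec': array([-0.62380591, -0.03941394,  0.38076572])}
```

View pics/scene0.png

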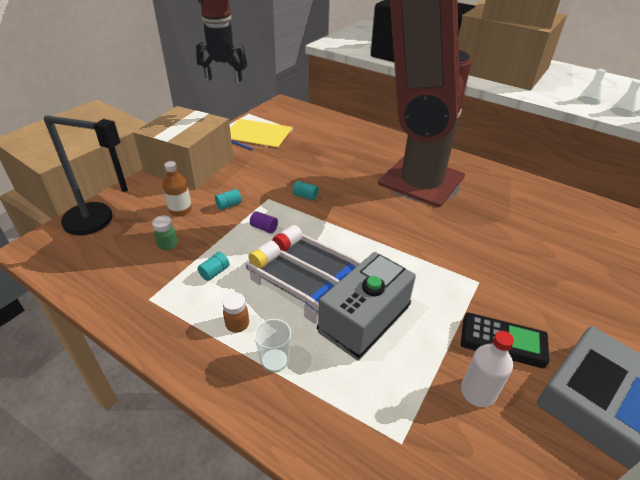

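View pics/top0.png

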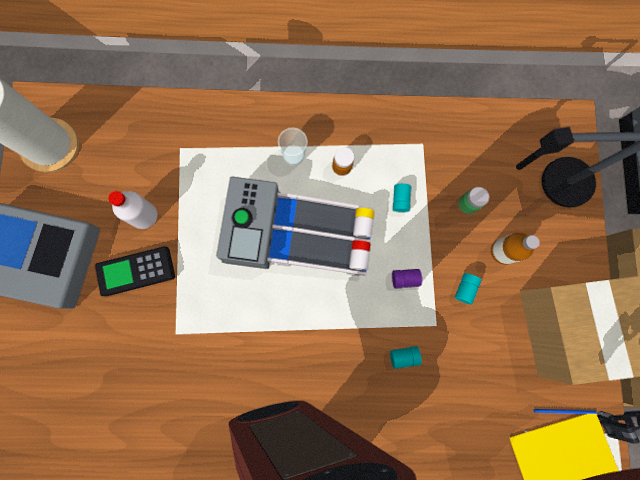

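The top picture shows the candidates: yellow-capped white jar (364,221), red-capped (360,254), turquoise (402,197), (468,289), (405,357), purple (407,278). By the description the target is the one at (364,221), in the far lane. I'll check it in a close crop.

Run:
```python
import cv2
t=cv2.imread("pics/top0.png")[165:285,205:385]
cv2.imwrite("pics/topc.png",cv2.resize(t,None,fx=4.4,fy=4.4,interpolation=cv2.INTER_CUBIC))
t=cv2.imread("pics/scene0.png")[215:360,235:425]
cv2.imwrite("pics/scenec.png",cv2.resize(t,None,fx=4,fy=4,interpolation=cv2.INTER_CUBIC))
```

```text
(no output)
```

View pics/topc.png

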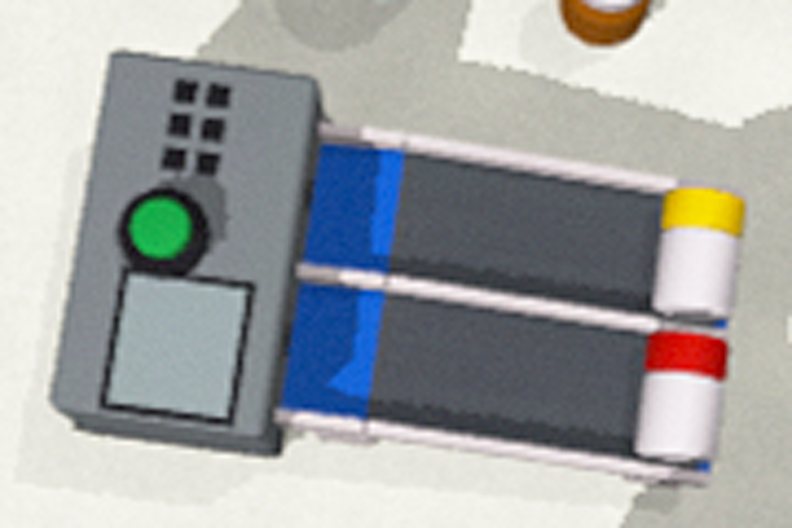

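View pics/scenec.png

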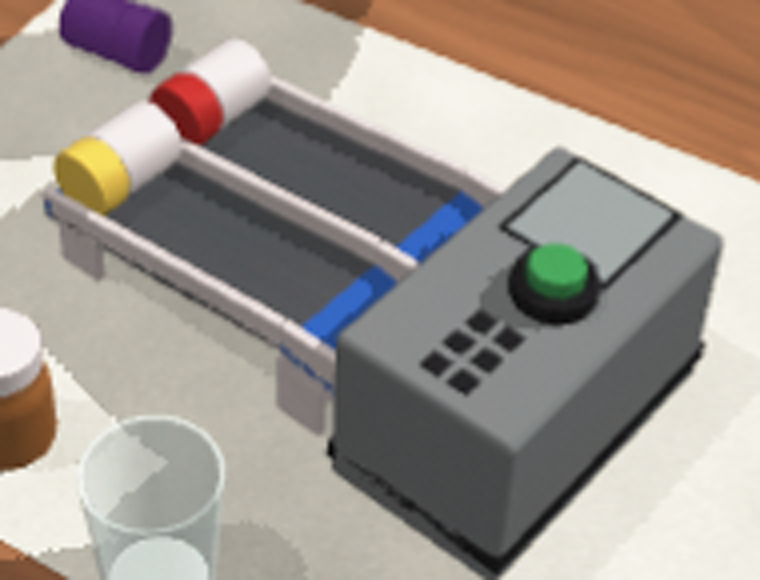

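```bash
cat > h.py <<'E'
import numpy as np, cv2
from scipy.optimize import least_squares
C={'scene':dict(fovy=55.724412408438354,cx=314.305412594143,cy=244.78515197692548,d=[-0.03471829,0,0,0,0],r=[1.18026418,2.26646734,-1.00336772],t=[0.33104916,-0.20153388,1.40519784]),
'top':dict(fovy=55.66278949663615,cx=316.0293331012988,cy=237.2306217965569,d=[0.03626871,0,0,0,0],r=[2.16494599,-2.11822291,0.21483025],t=[-0.04025828,0.55543586,1.02710027])}
def K(c):
    f=240/np.tan(np.radians(c['fovy'])/2); return np.array([[f,0,c['cx']],[0,f,c['cy']],[0,0,1]])
def proj(c,P):
    return cv2.projectPoints(np.array(P,float).reshape(-1,1,3),np.array(c['r'],float),np.array(c['t'],float),K(c),np.array(c['d'],float))[0].reshape(-1,2)
def onplane(c,uv,z):
    n=cv2.undistortPoints(np.array(uv,float).reshape(-1,1,2),K(c),np.array(c['d'],float)).reshape(2)
    R=cv2.Rodrigues(np.array(c['r'],float))[0]; o=-R.T@np.array(c['t']); d=R.T@np.array([*n,1]); return o+d*(z-o[2])/d[2]
def w(p,P):
    P=np.array(P,float)/1000; a=p[2]; R=np.array([[np.cos(a),-np.sin(a),0],[np.sin(a),np.cos(a),0],[0,0,1]]); return P@R.T+np.array([p[0],p[1],0])
E
python3 - <<'E'
from h import *
t=lambda u,v:((u+.5)/4.4-.5+205,(v+.5)/4.4-.5+165)
s=lambda u,v:((u+.5)/4-.5+235,(v+.5)/4-.5+215)
obs=[('top',(95,204.7,110),t(110,52)),('top',(95,94.7,110),t(320,78)),('top',(-95,204.7,110),t(52,405)),('top',(-95,94.7,110),t(281,432)),
('top',(75,48.7,55.9),t(406,152)),('top',(3,48.7,55.9),t(388,272)),
('scene',(95,94.7,110),s(338,342)),('scene',(-95,94.7,110),s(560,150)),('scene',(95,204.7,110),s(515,448)),('scene',(-95,204.7,110),s(721,240))]
def res(p): return np.concatenate([proj(C[c],w(p,[P]))[0]-np.array(q) for c,P,q in obs])
b=onplane(C['top'],t(200,240),.11); print(b)
best=min((least_squares(res,[b[0],b[1]-.15,a],loss='soft_l1') for a in (-.5,0,.5,1.5,3)),key=lambda r:r.cost)
p=best.x;print(p,best.cost);print(res(p).reshape(-1,2).round(1))
print('jar',w(p,[(39,-116,58)]),'seat',w(p,[(39,72.7,74)]))
for z in (.11,.12,.125,.13): print(z,onplane(C['top'],t(160,227),z), onplane(C['scene'],s(558,267),z))
print(onplane(C['top'],t(702,250),.08))
E
```

```text
[0.5828628  0.12162033 0.11      ]
[ 0.56906156 -0.02075409 -0.09495926] 13.917130924686457
[[-0.8 -1. ]
 [-0.3 -1.2]
 [-0.4  1.3]
 [-2.6  1. ]
 [-0.5 -1. ]
 [-0.1  1.2]
 [-2.5 -1.4]
 [-2.7 -2.7]
 [-0.9  1.5]
 [ 0.5 -1.9]]
jar [[ 0.59688713 -0.13992933  0.058     ]] seat [[0.61477902 0.04792053 0.074     ]]
0.11 [0.58909111 0.14213659 0.11      ] [0.56597823 0.13374764 0.11      ]
0.12 [0.58688813 0.14068582 0.12      ] [0.5749863  0.13753758 0.12      ]
0.125 [0.58578665 0.13996043 0.125     ] [0.57949033 0.13943254 0.125     ]
0.13 [0.58468516 0.13923505 0.13      ] [0.58399437 0.14132751 0.13      ]
[ 0.59060204 -0.13824679  0.08      ]
```

```bash
cat >> h.py <<'E'
P0=np.array([ 0.56906156,-0.02075409,-0.09495926])
def rackof(pos,p=P0):
    a=p[2]; d=np.array(pos)[:2]-p[:2]; return np.array([np.cos(a)*d[0]+np.sin(a)*d[1],-np.sin(a)*d[0]+np.cos(a)*d[1],pos[2]])*1000
E
python3 - <<'E'
from h import *
print('start in rack mm',rackof([0.2216553 , -0.58373314,  0.23018644]))
im=cv2.imread('pics/top0.png');s=4
for nm,crop in(('top',(205,165,180,120)),('scene',(235,215,190,145))):
    x0,y0,ww,hh=crop
    im=cv2.resize(cv2.imread(f'pics/{nm}0.png')[y0:y0+hh,x0:x0+ww],None,fx=4,fy=4,interpolation=cv2.INTER_CUBIC)
    L=[[(a,94.7,110),(b,204.7,110)] for a,b in((95,95),(-95,-95))]+[[(-95,y,110),(95,y,110)] for y in(94.7,204.7)]
    L+=[[(x,-130,48),(x,48.7,69.9)] for x in(-81,-75,-3,3,75,81)]+[[(-75,48.7,55.9),(75,48.7,55.9)]]
    L+=[[(7,-116,80),(71,-116,80)]]
    for a,b in L:
        q=proj(C[nm],w(P0,[a,b])); q=((q-[x0,y0]+.5)*4-.5).round().astype(int)
        cv2.line(im,tuple(map(int,q[0])),tuple(map(int,q[1])),(255,0,255),1)
    cv2.imwrite(f'pics/ov_{nm}.png',im)
E
```

```text
start in rack mm [-292.46134388 -593.38257689  230.18644   ]
```

View pics/ov_top.png

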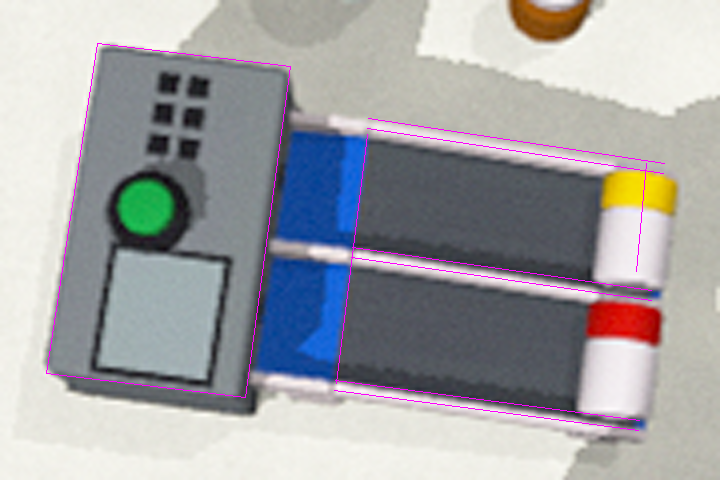

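View pics/ov_scene.png

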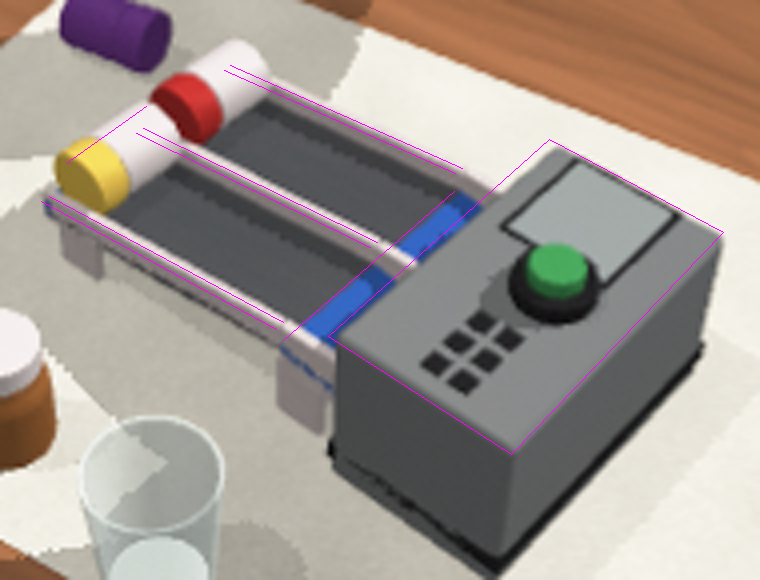

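Call:
arm_command(
  deltas=[
    {"fingers": -0.3, "spin": -8},
    {"fingers": -0.3, "spin": -8},
    {"fingers": -0.3, "spin": -8},
    {"fingers": -0.3, "spin": -8},
    {"fingers": -0.3, "spin": -8},
    {"fingers": -0.3, "spin": -8},
    {"fingers": -0.3, "spin": -8},
    {"fingers": -0.3, "spin": -7.8},
  ],
)

```text
validation failed for argument at $.de...
```

Call:
arm_command(
  deltas=[
    {"x": 30, "y": 24},
    {"x": 36, "y": 28},
    {"x": 36, "y": 28},
    {"x": 36, "y": 28},
    {"x": 36, "y": 28},
    {"x": 36, "y": 28},
    {"x": 36, "y": 28},
    {"x": 36, "y": 28},
    {"x": 36, "y": 28},
    {"x": 36, "y": 28},
    {"x": 36, "y": 28},
    {"x": 20, "y": 20},
  ],
)

```text
validation failed for argument at $.de...
```

```bash
cat >> h.py <<'E'
def grab(n,out,crop=None,s=1):
    from plant import robot
    c=robot.camera(n);f=c['frame']; cc=dict(fovy=c['fovy'],cx=c['cx'],cy=c['cy'],d=c['dist_coeffs'],r=c['rvec'],t=c['tvec'])
    if crop: x,y,ww,hh=crop; f=f[y:y+hh,x:x+ww]
    cv2.imwrite(out,cv2.resize(f,None,fx=s,fy=s,interpolation=cv2.INTER_CUBIC)); return cc
E
python3 - <<'E'
from h import *
from plant import robot
c=grab('wrist','pics/w1.png');print(c)
o=robot.observe();print(o['time'],o['tcp_pos'],o['eef_rot'],o['width'],rackof(o['tcp_pos']),o['wrist_force'])
E
```

```text
{'fovy': 62.0252179785783, 'cx': 318.4041070885467, 'cy': 241.93624340125476, 'd': array([0.02331486, 0.        , 0.        , 0.        , 0.        ]), 'r': array([-2.36610129,  1.63021748,  0.25895527]), 't': array([-0.62394212, -0.03942582,  0.38074729])}
0.2 [ 0.22171971 -0.58396351  0.23058757] [-3.14037692e+00 -1.14284269e-04  3.62847548e-01] 0.08503097799764256 [-292.37538267 -593.60580226  230.58756626] [-0.38557072  0.10577996 -0.61944084]
```

View pics/w1.png

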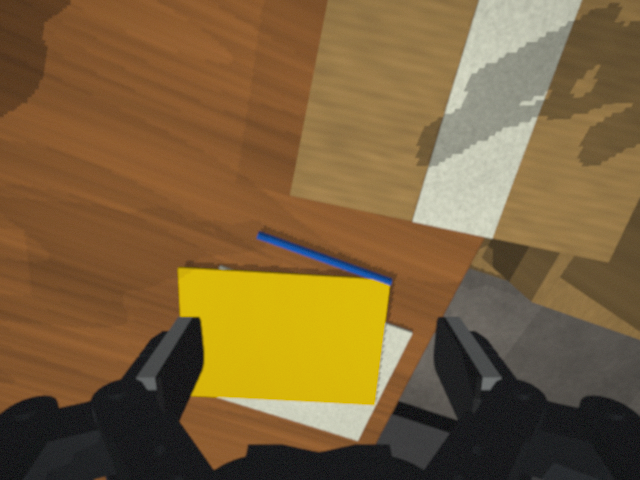

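Call:
arm_command(
  deltas=[
    {"fingers": -0.3, "x": 0, "y": 0, "z": 0, "spin": -8},
    {"fingers": -0.3, "x": 0, "y": 0, "z": 0, "spin": -8},
    {"fingers": -0.3, "x": 0, "y": 0, "z": 0, "spin": -8},
    {"fingers": -0.3, "x": 0, "y": 0, "z": 0, "spin": -8},
    {"fingers": -0.3, "x": 0, "y": 0, "z": 0, "spin": -8},
    {"fingers": -0.3, "x": 0, "y": 0, "z": 0, "spin": -8},
    {"fingers": -0.3, "x": 0, "y": 0, "z": 0, "spin": -8},
    {"fingers": -0.3, "x": 0, "y": 0, "z": 0, "spin": -7.8},
  ],
)

```text
time: 1.0
tcp_pos: [0.2218, -0.5841, 0.231]
eef_rot: [-3.141, -0.001, 1.482]
wrist_force: [-0.1, 0.2, 0.4]
width: 0.0299
```

Call:
arm_command(
  deltas=[
    {"fingers": -0.3, "x": 30, "y": 24, "z": 0, "spin": 0},
    {"fingers": -0.3, "x": 36, "y": 28, "z": 0, "spin": 0},
    {"fingers": -0.3, "x": 36, "y": 28, "z": 0, "spin": 0},
    {"fingers": -0.3, "x": 36, "y": 28, "z": 0, "spin": 0},
    {"fingers": -0.3, "x": 36, "y": 28, "z": 0, "spin": 0},
    {"fingers": -0.3, "x": 36, "y": 28, "z": 0, "spin": 0},
    {"fingers": -0.3, "x": 36, "y": 28, "z": 0, "spin": 0},
    {"fingers": -0.3, "x": 36, "y": 28, "z": 0, "spin": 0},
    {"fingers": -0.3, "x": 36, "y": 28, "z": 0, "spin": 0},
    {"fingers": -0.3, "x": 36, "y": 28, "z": 0, "spin": 0},
    {"fingers": -0.3, "x": 36, "y": 28, "z": 0, "spin": 0},
    {"fingers": -0.3, "x": 20, "y": 20, "z": 0, "spin": 0},
  ],
)

```text
time: 2.2
tcp_pos: [0.5846, -0.2037, 0.2311]
eef_rot: [-3.142, -0.001, 1.479]
wrist_force: [0.1, -0.7, -0.1]
width: 0.03
```

Run:
```python
from h import *
from plant import robot
c=grab('wrist','pics/w2.png');print(c)
o=robot.observe();print(o['time'],o['tcp_pos'],o['eef_rot'],o['width'],rackof(o['tcp_pos']),o['wrist_force'])
im=cv2.imread('pics/w2.png')
L=[[(a,94.7,110),(b,204.7,110)] for a,b in((95,95),(-95,-95))]+[[(-95,y,110),(95,y,110)] for y in(94.7,204.7)]
L+=[[(x,-130,48),(x,48.7,69.9)] for x in(-81,-75,-3,3,75,81)]+[[(-75,48.7,55.9),(75,48.7,55.9)]]
L+=[[(7,-116,80),(71,-116,80)]]
for a,b in L:
    q=proj(c,w(P0,[a,b])).round().astype(int)
    cv2.line(im,tuple(map(int,q[0])),tuple(map(int,q[1])),(255,0,255),1)
cv2.imwrite('pics/w2o.png',im)
```

```text
{'fovy': 62.0252179785783, 'cx': 318.4041070885467, 'cy': 241.93624340125476, 'd': array([0.02331486, 0.        , 0.        , 0.        , 0.        ]), 'r': array([-2.82600418,  0.12890463,  0.01918695]), 't': array([-0.60203197, -0.18139573,  0.33417811])}
2.25 [ 0.58679433 -0.20160161  0.23107856] [ 3.13976707e+00 -2.41867127e-03  1.48022726e+00] 0.029983714055842117 [  34.80023149 -178.35139439  231.0785581 ] [-1.56481264  3.15492396  0.21599666]
```

View pics/w2o.png

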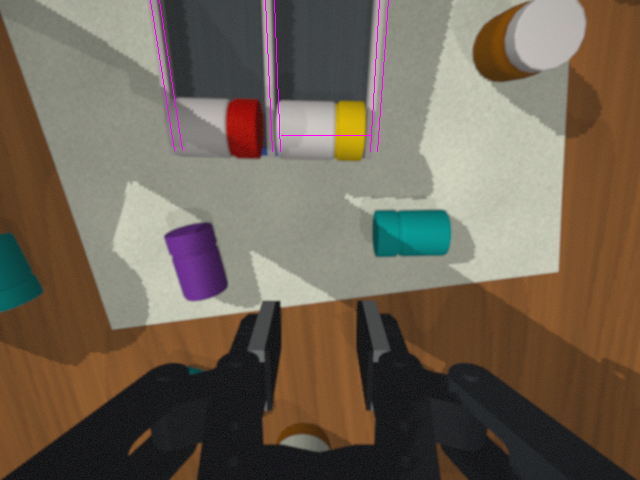

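```bash
cat >> h.py <<'E'
def cyl(p,x0,x1,y,z,r=22):
    a=np.linspace(0,2*np.pi,60); return w(p,[(x,y+r*np.cos(t),z+r*np.sin(t)) for x in(x0,x1) for t in a])
E
python3 - <<'E'
from h import *
from plant import robot
c=grab('wrist','pics/w3.png');print(c['r'],c['t'])
o=robot.observe();print(o['time'],o['tcp_pos'],o['eef_rot'],rackof(o['tcp_pos']),o['wrist_force'])
im=cv2.imread('pics/w3.png')
for p,col in((P0,(255,0,255)),):
  for x0 in(7,-71):
    h=cv2.convexHull(proj(c,cyl(p,x0,x0+64,-116,58)).astype(np.float32)).round().astype(int)
    cv2.polylines(im,[h],True,col,1); print(h.reshape(-1,2).min(0),h.reshape(-1,2).max(0))
  for a,b in [[(x,-136,48),(x,48.7,69.9)] for x in(-81,-75,-3,3,75,81)]:
    q=proj(c,w(p,[a,b])).round().astype(int)
    cv2.line(im,tuple(map(int,q[0])),tuple(map(int,q[1])),col,1)
cv2.imwrite('pics/w3o.png',cv2.resize(im[0:190,130:430],None,fx=2.6,fy=2.6,interpolation=cv2.INTER_CUBIC))
E
```

```text
[-2.82757085  0.12702107  0.01621391] [-0.60420957 -0.17956376  0.33382061]
2.3 [ 0.58510137 -0.20356152  0.23089211] [ 3.14129161e+00 -1.07850461e-03  1.48066130e+00] [  33.30072269 -180.46299461  230.89210619] [-0.45556711 -0.80926441  0.54056833]
[278 106] [368 167]
[167 105] [266 166]
```

View pics/w3o.png

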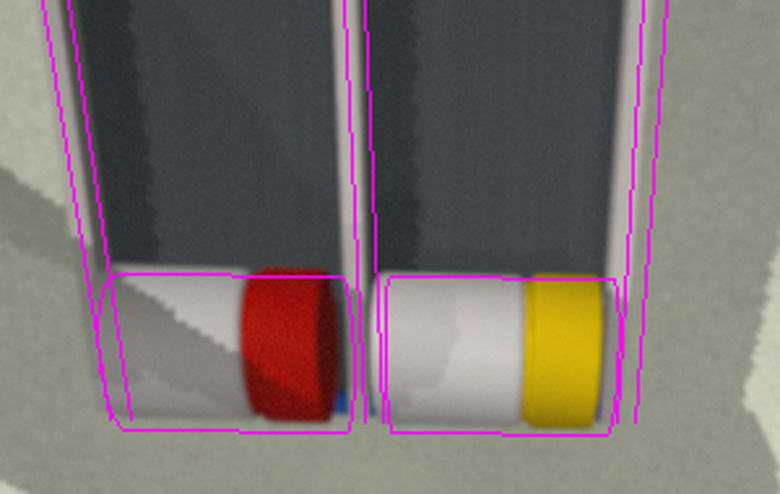

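Call:
arm_command(
  deltas=[
    {"fingers": -0.3, "x": 10, "y": 2, "z": 20, "spin": 0.3},
    {"fingers": -0.3, "x": 5, "y": 0, "z": 35, "spin": 0},
    {"fingers": -0.3, "x": 0, "y": 0, "z": 35, "spin": 0},
    {"fingers": -0.3, "x": 0, "y": 0, "z": 35, "spin": 0},
    {"fingers": -0.3, "x": 0, "y": 0, "z": 30, "spin": 0},
    {"fingers": -0.3, "x": 0, "y": 0, "z": 16, "spin": 0},
    {"fingers": -0.3, "x": 0, "y": 0, "z": 9, "spin": 0},
    {"fingers": -0.3, "x": 0, "y": 0, "z": 0, "spin": 0},
  ],
)

```text
time: 3.1
tcp_pos: [0.5859, -0.1922, 0.0507]
eef_rot: [-3.14, -0.0, 1.471]
wrist_force: [1.0, -0.4, 0.2]
width: 0.0301
```

Run:
```python
from h import *
from plant import robot
grab('wrist','pics/w4.png'); grab('scene','pics/s4.png',(220,180,200,150),4)
o=robot.observe();print(o['time'],o['tcp_pos'],o['eef_rot'],rackof(o['tcp_pos']),o['wrist_force'])
```

```text
3.2 [ 0.58743862 -0.19266622  0.05281864] [3.13947772e+00 8.17459282e-04 1.47086681e+00] [  34.5943951  -169.39517292   52.81863751] [ 0.30947539 -0.12250007  0.69672559]
```

View pics/w4.png

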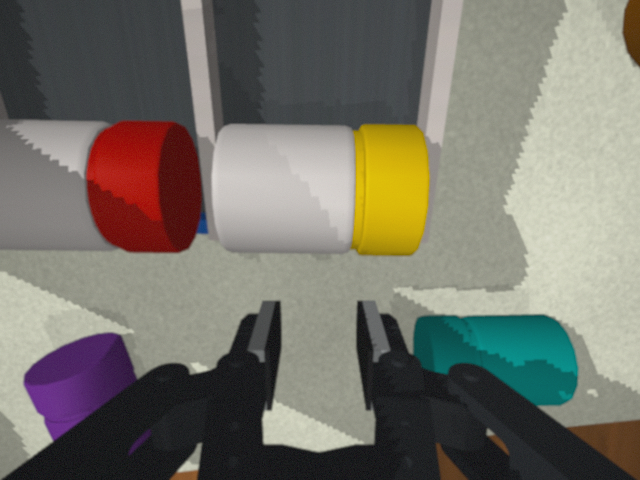

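View pics/s4.png

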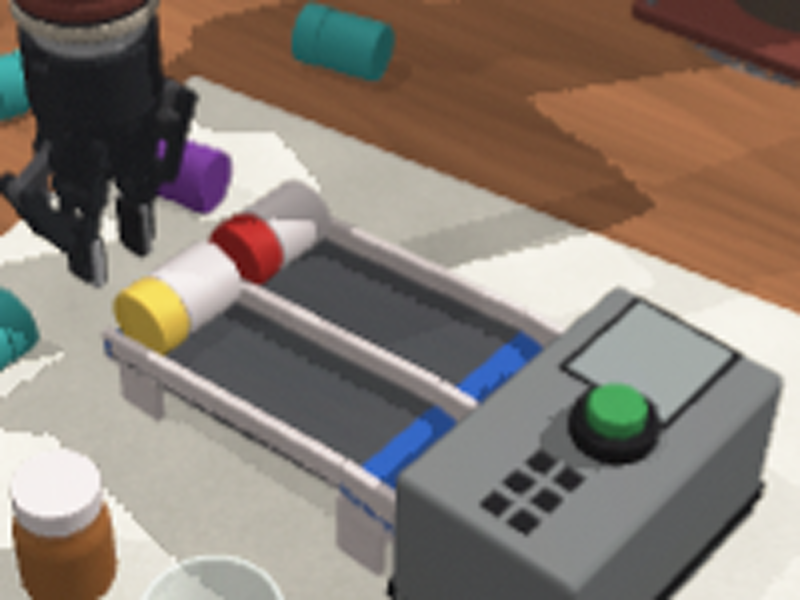

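Run:
```python
from h import *
for x in (17,55):
  for z in (48,53,56,60): print(x,z,((proj(C['scene'],w(P0,[(x,-169,z)]))[0]-[220,180])*4).round())
```

```text
17 48 [132. 255.]
17 53 [131. 248.]
17 56 [131. 245.]
17 60 [131. 240.]
55 48 [ 86. 287.]
55 53 [ 85. 280.]
55 56 [ 85. 277.]
55 60 [ 84. 272.]
```

Call:
arm_command(
  deltas=[
    {"fingers": -0.45, "x": 5, "y": 0, "z": 0, "spin": 0},
    {"fingers": -0.45, "x": 5, "y": 0, "z": 0, "spin": 0},
    {"fingers": -0.45, "x": 4, "y": 0, "z": 0, "spin": 0},
    {"fingers": -0.45, "x": 3, "y": 0, "z": 0, "spin": 0},
    {"fingers": -0.45, "x": 3, "y": 0, "z": -0.3, "spin": 0},
    {"fingers": -0.45, "x": 4, "y": 0, "z": -0.5, "spin": 0},
    {"fingers": -0.45, "x": 4, "y": 0, "z": -0.5, "spin": 0},
    {"fingers": -0.45, "x": 4, "y": 0, "z": -0.5, "spin": 0},
    {"fingers": -0.45, "x": 4, "y": 0, "z": -0.5, "spin": 0},
    {"fingers": -0.45, "x": 4, "y": 0, "z": -0.5, "spin": 0},
  ],
)

```text
time: 4.2
tcp_pos: [0.5905, -0.1518, 0.0541]
eef_rot: [3.142, -0.0, 1.471]
wrist_force: [0.3, -1.0, 0.3]
width: 0.0235
```

Run:
```python
from h import *
from plant import robot
grab('wrist','pics/w5.png'); grab('scene','pics/s5.png',(220,180,200,150),4)
o=robot.observe();print(o['time'],o['tcp_pos'],o['eef_rot'],rackof(o['tcp_pos']),o['wrist_force'])
```

```text
4.3 [ 0.59050685 -0.15150198  0.05410754] [-3.14153397e+00 -2.59663173e-04  1.47160892e+00] [  33.74574104 -128.12546855   54.10753562] [ 0.2670733  -0.31006576  0.55606833]
```

View pics/w5.png

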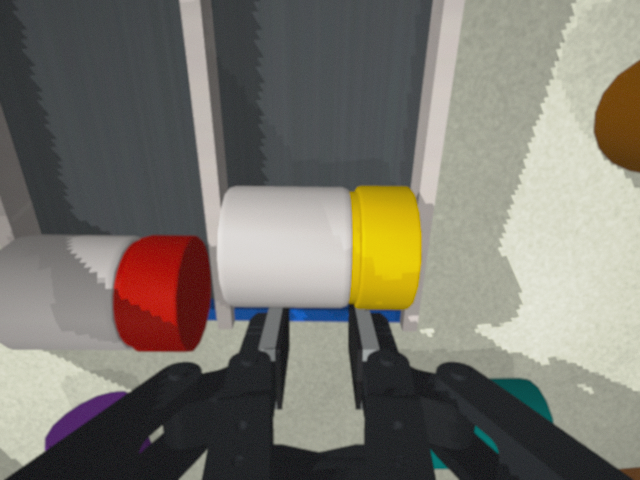

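View pics/s5.png

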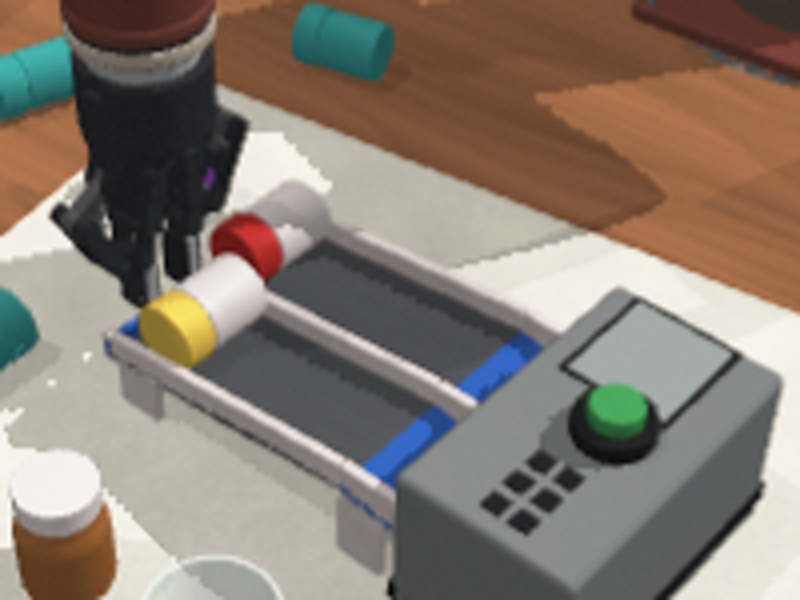

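Call:
arm_command(
  deltas=[
    {"fingers": -0.45, "x": 4, "y": 0, "z": -0.5, "spin": 0},
    {"fingers": -0.45, "x": 5, "y": 0, "z": -0.6, "spin": 0},
    {"fingers": -0.45, "x": 5, "y": 0, "z": -0.6, "spin": 0},
    {"fingers": -0.45, "x": 5, "y": 0, "z": -0.6, "spin": 0},
    {"fingers": -0.45, "x": 5, "y": 0, "z": -0.6, "spin": 0},
    {"fingers": -0.45, "x": 5, "y": 0, "z": -0.6, "spin": 0},
    {"fingers": -0.45, "x": 5, "y": 0, "z": -0.6, "spin": 0},
    {"fingers": -0.45, "x": 5, "y": 0, "z": -0.6, "spin": 0},
    {"fingers": -0.45, "x": 5, "y": 0, "z": -0.6, "spin": 0},
    {"fingers": -0.45, "x": 5, "y": 0, "z": -0.6, "spin": 0},
    {"fingers": -0.45, "x": 5, "y": 0, "z": -0.6, "spin": 0},
    {"fingers": -0.45, "x": 4, "y": 0, "z": -0.5, "spin": 0},
  ],
)

```text
time: 5.5
tcp_pos: [0.5963, -0.0939, 0.0612]
eef_rot: [-3.142, -0.0, 1.471]
wrist_force: [-1.1, -0.7, 1.0]
width: 0.0237
```

Run:
```python
from h import *
from plant import robot
grab('wrist','pics/w6.png')
o=robot.observe();print(o['time'],o['tcp_pos'],o['eef_rot'],rackof(o['tcp_pos']),o['wrist_force'])
```

```text
5.55 [ 0.59632879 -0.09342025  0.06119618] [ 3.14158341e+00 -4.25983976e-04  1.47144486e+00] [ 34.03434325 -69.75339238  61.19617971] [ 0.1367416   0.65251279 -0.12506508]
```

View pics/w6.png

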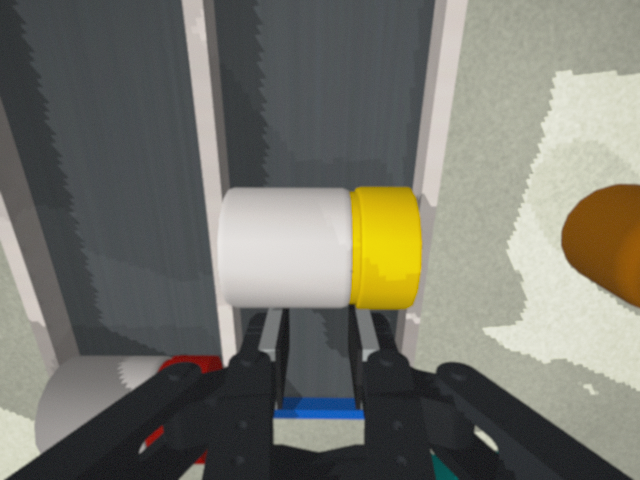

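Call:
arm_command(
  deltas=[
    {"fingers": -0.45, "x": 4, "y": 0, "z": -0.5, "spin": 0},
    {"fingers": -0.45, "x": 6, "y": 0, "z": -0.7, "spin": 0},
    {"fingers": -0.45, "x": 6, "y": 0, "z": -0.7, "spin": 0},
    {"fingers": -0.45, "x": 6, "y": 0, "z": -0.7, "spin": 0},
    {"fingers": -0.45, "x": 6, "y": 0, "z": -0.8, "spin": 0},
    {"fingers": -0.45, "x": 6, "y": 0, "z": -0.7, "spin": 0},
    {"fingers": -0.45, "x": 6, "y": 0, "z": -0.7, "spin": 0},
    {"fingers": -0.45, "x": 6, "y": 0, "z": -0.8, "spin": 0},
    {"fingers": -0.45, "x": 6, "y": 0, "z": -0.7, "spin": 0},
    {"fingers": -0.45, "x": 6, "y": 0, "z": -0.7, "spin": 0},
    {"fingers": -0.45, "x": 5, "y": 0, "z": -0.6, "spin": 0},
    {"fingers": -0.45, "x": 4, "y": 0, "z": -0.5, "spin": 0},
  ],
)

```text
time: 6.75
tcp_pos: [0.6029, -0.0273, 0.0692]
eef_rot: [-3.142, -0.0, 1.471]
wrist_force: [0.2, -0.6, 1.0]
width: 0.0235
```

Run:
```python
from h import *
from plant import robot
grab('wrist','pics/w7.png')
o=robot.observe();print(o['time'],o['tcp_pos'],o['eef_rot'],rackof(o['tcp_pos']),o['wrist_force'])
```

```text
6.8 [ 0.60298916 -0.02678421  0.06931411] [ 3.14153003e+00 -4.02895737e-04  1.47144835e+00] [34.34650854 -2.78605386 69.31411415] [0.76878771 0.73519262 0.03825167]
```

View pics/w7.png

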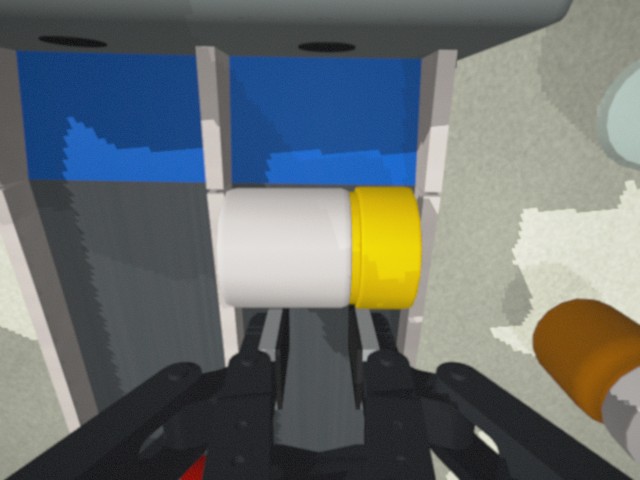

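Call:
arm_command(
  deltas=[
    {"fingers": -0.45, "x": 4, "y": 0, "z": -0.5, "spin": 0},
    {"fingers": -0.45, "x": 4, "y": 0, "z": -0.5, "spin": 0},
    {"fingers": -0.45, "x": 4, "y": 0, "z": -0.5, "spin": 0},
    {"fingers": -0.45, "x": 3, "y": 0, "z": -0.4, "spin": 0},
    {"fingers": -0.45, "x": 3, "y": 0, "z": -0.3, "spin": 0},
    {"fingers": -0.45, "x": 3, "y": 0, "z": 0, "spin": 0},
    {"fingers": -0.45, "x": 3, "y": 0, "z": 0, "spin": 0},
    {"fingers": -0.45, "x": 3, "y": 0, "z": 0, "spin": 0},
    {"fingers": -0.45, "x": 3, "y": 0, "z": 0, "spin": 0},
    {"fingers": -0.45, "x": 3, "y": 0, "z": 0, "spin": 0},
    {"fingers": -0.45, "x": 0, "y": 0, "z": 0, "spin": 0},
  ],
)

```text
time: 7.9
tcp_pos: [0.6062, 0.0055, 0.0714]
eef_rot: [-3.142, -0.0, 1.472]
wrist_force: [-0.2, 0.0, -0.4]
width: 0.0234
```

Run:
```python
from h import *
from plant import robot
grab('wrist','pics/w8.png')
o=robot.observe();print(o['time'],o['tcp_pos'],o['eef_rot'],rackof(o['tcp_pos']),o['wrist_force'])
```

```text
7.95 [0.60619664 0.00526458 0.07140027] [3.14158485e+00 2.71741898e-05 1.47145837e+00] [34.50077059 29.42247126 71.40027455] [ 0.26269079  0.62567911 -0.4133134 ]
```

View pics/w8.png

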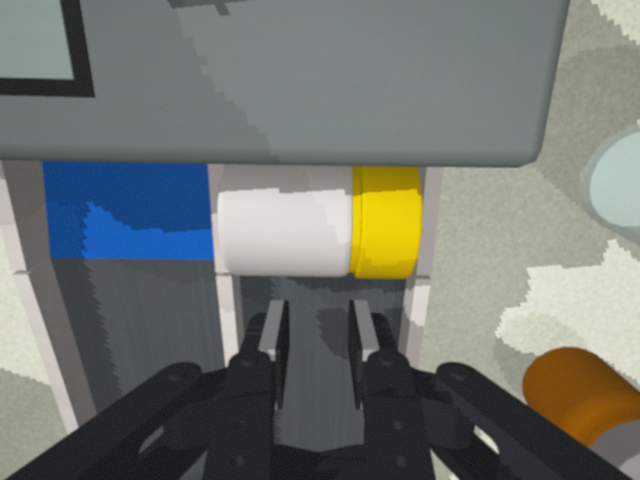

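Call:
arm_command(
  deltas=[
    {"fingers": -0.45, "x": -10, "y": 0, "z": 0, "spin": 0},
    {"fingers": -0.45, "x": -15, "y": 0, "z": -10, "spin": 0},
    {"fingers": -0.45, "x": 0, "y": 0, "z": -40, "spin": 0},
    {"fingers": -0.45, "x": 0, "y": 0, "z": -45, "spin": 0},
    {"fingers": -1, "x": 20, "y": 0, "z": -35, "spin": 0},
    {"fingers": -1, "x": 35, "y": -8, "z": 0, "spin": 0},
    {"fingers": -1, "x": 40, "y": -10, "z": 0, "spin": 0},
    {"fingers": -1, "x": 40, "y": -10, "z": 0, "spin": 0},
    {"fingers": -1, "x": 21, "y": -6, "z": 0, "spin": 0},
    {"fingers": -1, "x": 0, "y": 0, "z": 0, "spin": 0},
    {"fingers": -1, "x": 0, "y": 0, "z": 0, "spin": 0},
  ],
)

```text
time: 9.05
tcp_pos: [0.5857, 0.1378, 0.2021]
eef_rot: [3.141, 0.001, 1.471]
wrist_force: [0.3, 0.6, 0.4]
width: -0.0001
```

Run:
```python
from h import *
from plant import robot
c=grab('wrist','pics/w9.png');grab('scene','pics/s9.png',(220,180,200,150),4);grab('top','pics/t9.png',(205,165,180,120),4)
o=robot.observe();print(o['time'],o['tcp_pos'],o['eef_rot'],rackof(o['tcp_pos']),o['wrist_force'],o['width'])
print({k:np.array(v).tolist() for k,v in c.items()})
```

```text
9.2 [0.58582368 0.13706259 0.20163482] [3.14124396e+00 3.70888409e-04 1.46923928e+00] [  1.72296123 158.69500519 201.63481982] [-0.97698505  0.00672032 -0.0856419 ] -0.00011414906715064371
{'fovy': 62.0252179785783, 'cx': 318.4041070885467, 'cy': 241.93624340125476, 'd': [0.023314864941072037, 0.0, 0.0, 0.0, 0.0], 'r': [-2.8240621133339188, 0.13918760470026623, 0.01969638747806568], 't': [-0.5708517619733571, 0.15485574622005485, 0.41223579260139953]}
```

View pics/w9.png

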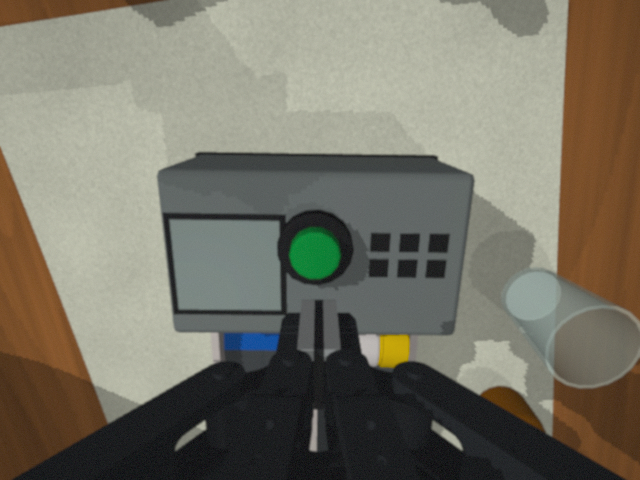

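View pics/s9.png

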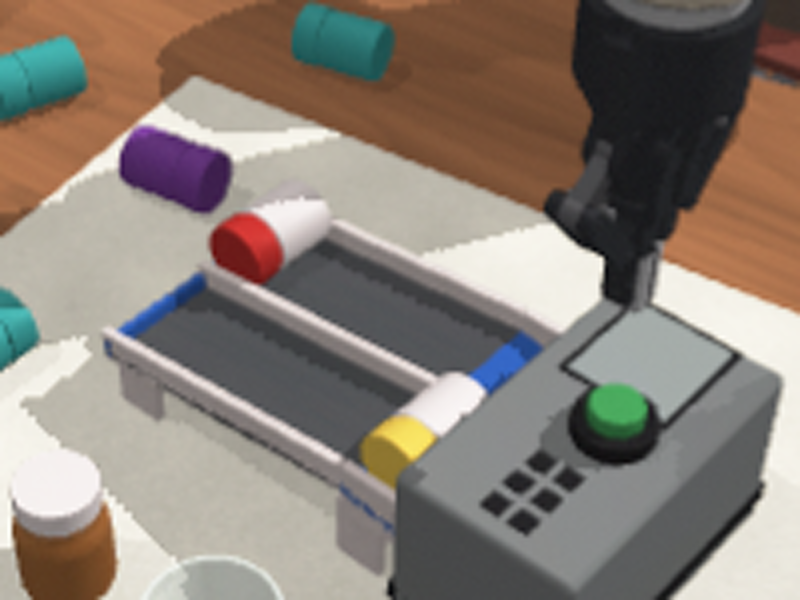

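View pics/t9.png

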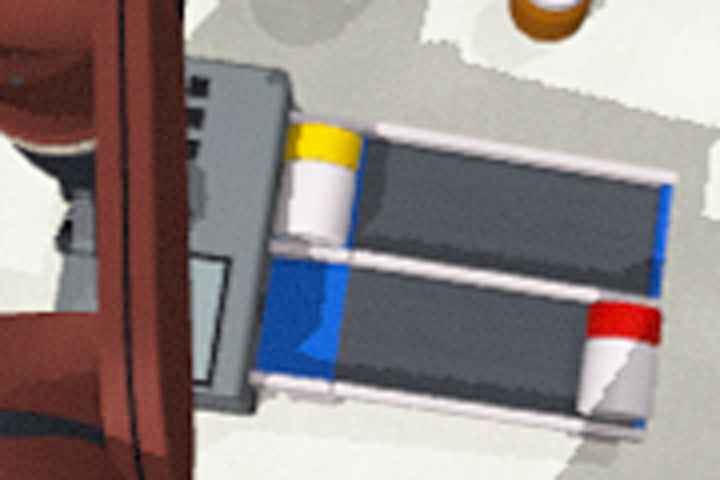

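Run:
```python
from h import *
c=dict(fovy=62.0252179785783,cx=318.4041070885467,cy=241.93624340125476,d=[0.023314864941072037,0,0,0,0],r=[-2.8240621133339188,0.13918760470026623,0.01969638747806568],t=[-0.5708517619733571,0.15485574622005485,0.41223579260139953])
for z in(.12,.125,.13,.135): 
    q=onplane(c,(315,254),z);print(z,q,rackof(q))
```

```text
0.12 [0.58489936 0.13724843 0.12      ] [  0.78518784 158.79236456 120.        ]
0.125 [0.58511228 0.1390304  0.125     ] [  0.82818072 160.58649832 125.        ]
0.13 [0.58532519 0.14081238 0.13      ] [  0.8711736  162.38063209 130.        ]
0.135 [0.5855381  0.14259435 0.135     ] [  0.91416649 164.17476585 135.        ]
```

Call:
arm_command(
  deltas=[
    {"fingers": -1, "x": 3, "y": -1, "z": 20, "spin": 0},
    {"fingers": -1, "x": 0, "y": 0, "z": 25, "spin": 0},
    {"fingers": -1, "x": 0, "y": 0, "z": 13, "spin": 0},
    {"fingers": -1, "x": 0, "y": 0, "z": 3, "spin": 0},
    {"fingers": -1, "x": 0, "y": 0, "z": 2, "spin": 0},
    {"fingers": -1, "x": 0, "y": 0, "z": 2, "spin": 0},
    {"fingers": -1, "x": 0, "y": 0, "z": 0, "spin": 0},
  ],
)

```text
time: 9.9
tcp_pos: [0.5853, 0.1418, 0.1373]
eef_rot: [3.14, -0.0, 1.471]
wrist_force: [-0.7, -0.3, 1.0]
width: 0.0005
```

Run:
```python
from h import *
from plant import robot
c=grab('scene','pics/s10.png',(340,230,100,75),8)
o=robot.observe();print(o['time'],o['tcp_pos'],rackof(o['tcp_pos']),o['wrist_force'])
```

```text
9.95 [0.58526952 0.14190578 0.13731247] [  0.71208006 163.46382989 137.31246836] [ 0.78208822 -0.37624318  0.23792376]
```

View pics/s10.png

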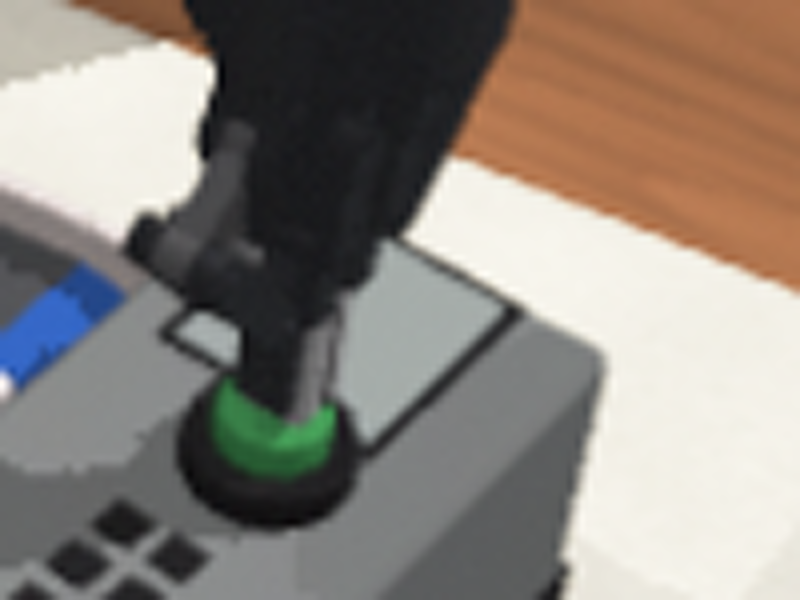

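Call:
arm_command(
  deltas=[
    {"fingers": -1, "x": 0, "y": 0, "z": 2, "spin": 0},
    {"fingers": -1, "x": 0, "y": 0, "z": 2, "spin": 0},
    {"fingers": -1, "x": 0, "y": 0, "z": 1, "spin": 0},
    {"fingers": -1, "x": 0, "y": 0, "z": 1, "spin": 0},
    {"fingers": -1, "x": 0, "y": 0, "z": 0, "spin": 0},
  ],
)

```text
time: 10.45
tcp_pos: [0.5848, 0.142, 0.1306]
eef_rot: [3.141, -0.0, 1.471]
wrist_force: [0.0, -0.3, 2.2]
width: -0.0002
```

Call:
arm_command(
  deltas=[
    {"fingers": -1, "x": 0, "y": 0, "z": 1, "spin": 0},
    {"fingers": -1, "x": 0, "y": 0, "z": 1, "spin": 0},
    {"fingers": -1, "x": 0, "y": 0, "z": 0, "spin": 0},
  ],
)

```text
time: 10.75
tcp_pos: [0.5848, 0.142, 0.1286]
eef_rot: [3.141, -0.0, 1.471]
wrist_force: [-1.4, 1.1, 3.5]
width: -0.0001
```

Call:
arm_command(
  deltas=[
    {"fingers": -1, "x": 0, "y": 0, "z": 1, "spin": 0},
    {"fingers": -1, "x": 0, "y": 0, "z": 1, "spin": 0},
    {"fingers": -1, "x": 0, "y": 0, "z": 0, "spin": 0},
  ],
)

```text
time: 11.05
tcp_pos: [0.5848, 0.142, 0.1265]
eef_rot: [3.141, -0.0, 1.471]
wrist_force: [-0.7, 0.5, 4.6]
width: -0.0002
```

Call:
arm_command(
  deltas=[
    {"fingers": -1, "x": 0, "y": 0, "z": 1, "spin": 0},
    {"fingers": -1, "x": 0, "y": 0, "z": 0, "spin": 0},
  ],
)

```text
time: 11.25
tcp_pos: [0.5848, 0.1419, 0.126]
eef_rot: [3.141, -0.0, 1.471]
wrist_force: [-2.9, -0.1, 7.5]
width: -0.0002
```

Call:
arm_command(
  deltas=[
    {"fingers": -1, "x": 0, "y": 0, "z": 1, "spin": 0},
    {"fingers": -1, "x": 0, "y": 0, "z": 0, "spin": 0},
  ],
)

```text
time: 11.45
tcp_pos: [0.5849, 0.142, 0.1259]
eef_rot: [3.141, -0.0, 1.471]
wrist_force: [-5.8, 0.4, 12.3]
width: -0.0001
```

Run:
```python
from h import *
from plant import robot
c=grab('scene','pics/s11.png',(340,230,100,75),8)
o=robot.observe();print(o['time'],o['tcp_pos'],rackof(o['tcp_pos']),o['wrist_force'])
```

```text
11.5 [0.58491309 0.14197118 0.12592398] [  0.35105905 163.49514639 125.9239767 ] [-5.8203486   0.27833098 11.87041215]
```

View pics/s11.png

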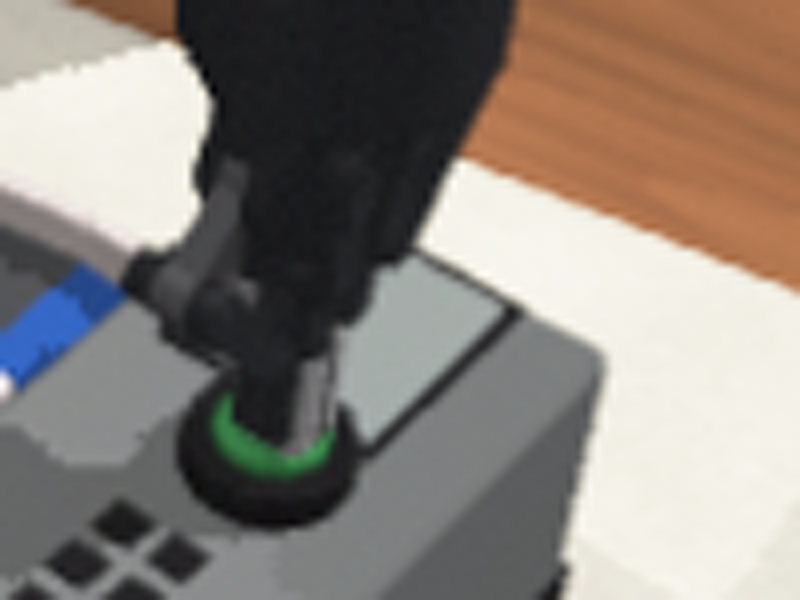

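Call:
arm_command(
  deltas=[
    {"fingers": -1, "x": 0, "y": 0, "z": -3, "spin": 0},
    {"fingers": -1, "x": 0, "y": 0, "z": -10, "spin": 0},
    {"fingers": -1, "x": 0, "y": 0, "z": -25, "spin": 0},
    {"fingers": -1, "x": 0, "y": 0, "z": -35, "spin": 0},
    {"fingers": -1, "x": 0, "y": -30, "z": -20, "spin": 0},
    {"fingers": -1, "x": 0, "y": -40, "z": 0, "spin": 0},
    {"fingers": -1, "x": 0, "y": -40, "z": 0, "spin": 0},
    {"fingers": -1, "x": 0, "y": -20, "z": 0, "spin": 0},
    {"fingers": -1, "x": 0, "y": 0, "z": 0, "spin": 0},
    {"fingers": -1, "x": 0, "y": 0, "z": 0, "spin": 0},
  ],
)

```text
time: 12.5
tcp_pos: [0.4557, 0.1548, 0.2177]
eef_rot: [3.141, -0.0, 1.471]
wrist_force: [0.1, -0.1, -0.0]
width: 0.0004
```

Run:
```python
from h import *
from plant import robot
grab('scene','pics/s12.png',(220,180,200,150),4);grab('top','pics/t12.png')
o=robot.observe();print(o['time'],o['tcp_pos'],o['wrist_force'])
```

```text
12.6 [0.45634208 0.15460468 0.21759962] [ 0.67731985 -0.53838361  0.84235148]
```

View pics/s12.png

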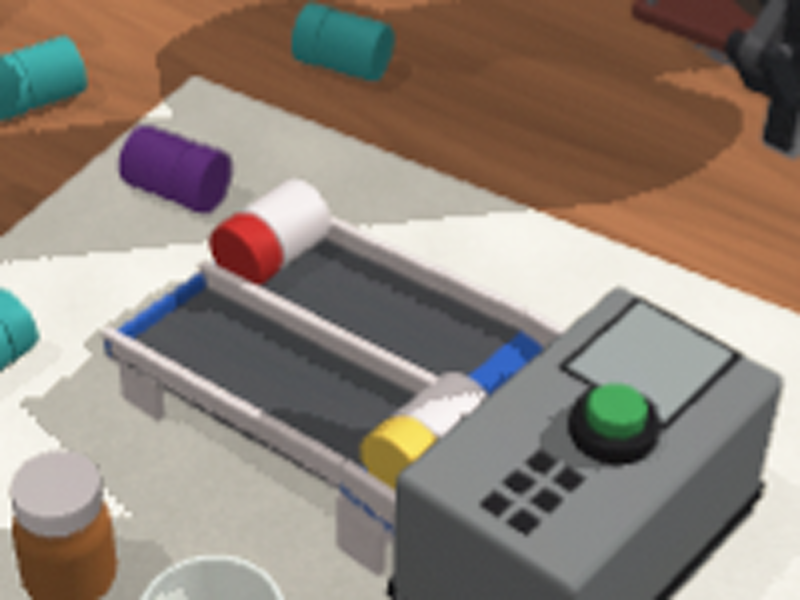

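View pics/t12.png

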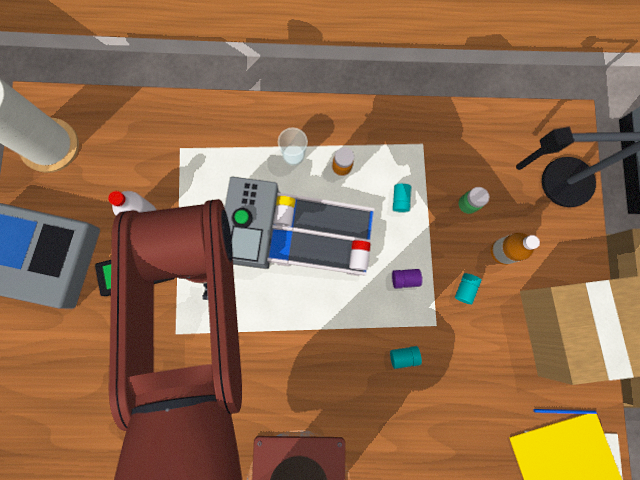

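The button is up again, with its crop position the same as before the press at (617,410). The yellow-capped jar lies against the reader at top-view pixel (286,207), and the red jar (360,254) and everything else look unmoved.

```bash
python3 -c "
from plant import robot
print(robot.finish_job())"
```

```text
the job is handed in; nothing more can be done
None
```

I pushed the yellow-capped jar up its lane with the slightly opened fingertips held behind it, without gripping it, until it went over the crest and rolled into the blue hollow by itself. I then pressed the green button with the closed fingers to its hard stop and released it.

- **Jar:** it stayed against the reader in every picture from about 8 s to the last ones at 12.6 s, so it did not roll back.
- **Button:** the force rose steadily to about 5 N over roughly 6 mm. It then reached about 12 N with no further movement, which fits fully down. In the last picture the button is up again.
- **Surroundings:** the red-capped jar, the purple and turquoise look-alikes and the bystanders I could see are where they were. In the last top picture the arm hides part of the wash bottle and the pocket meter, so I could not check those two fully. The arm passed nowhere near them at low height.
- **Disagreement:** the rack position from the fixed cameras was about 3–4 mm off from what the wrist camera showed. I corrected for this when lining up with the jar.

The job was handed in at 12.6 s with the arm clear of everything.

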